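# Hang and lock the driver-bit caddy in its bayonet ring

## Task

Hang the yellow driver-bit caddy in its bayonet ring holder: let its two steel lugs down through the two entry slots onto the ledge, then gently twist it clockwise (seen from above) until the lugs come up against the stops, and let it drop home so that the lugs sit down in the locking notches. Keep it upright, use light force all through, do not ram or drop it, leave the other things on the bench where they are, and let go.

Things in the scene. Friction and masses are not known exactly. Their poses are not given: they have to be found in the camera images.
- caddy_mid (a point): Driver-bit caddy, loose, 0.2 to 0.45 kg, standing upright: yellow round body 56 mm in diameter and 70 mm tall (foot tapered to 46 mm over the lowest 8 mm), black grip bar on top, two steel lugs at its sides. 110 mm tall in all. This point: on its axis, half-way up, 55 mm above the underside. z up, x along bar and lugs; a half turn changes nothing.
- caddy_bar (a point): Middle of the caddy's grip bar, on its axis, 90 mm above the underside. The bar is 50 mm long along x, 14 mm thick along y, and rises from 70 to 110 mm above the underside. Pinch its two flat sides from above, with the fingertips at least 5 mm clear of the flat top at 70 mm.
- caddy_lugs (a point): Point on the caddy's axis at its lugs, 47 mm above the underside. The two lugs stick out along +x and -x to 40 mm from the axis; each is 10 mm wide and reaches from 44 to 50 mm above the underside.
- holder_mouth (a point): Bayonet ring holder, fixed: dark round foot 128 mm across and 8 mm high, three posts, aluminium ring 94 mm across with an orange lock ring under it. This point: ring axis at the ring's top face, 86 mm above the bench, z up. Open bore 59 mm. The 6 mm top flange has two entry slots 14 mm wide, open to the bore, marked with red dabs, towards +x and -x of this frame.
- holder_ledge (a point): Ring axis at the level of the ledge the lugs land on, 70 mm above the bench; x to an entry slot. The lug channel over it is 10 mm high (4 mm play) and 84 mm across. Caddy underside: 26 mm above the bench with lugs on the ledge, 20 mm when locked. The holder does not give, forces build up fast: keep caddy against holder under 25 N (1 N m of twist puts about 14 N on each lug).
- holder_notch_floor (a point): Ring axis at notch floor level, 64 mm above the bench. Two notches in the ledge, 14 mm wide, 6 mm deep, each with a rigid stop wall at its clockwise end, up to the flange. The lock ring's setting is not known: a notch's middle is 34 to 77 degrees clockwise of an entry slot, hidden from above (seen from the side as a gap in the orange rim), so feel for the stop. x to a slot, not to a notch.
- caddy: The caddy, origin at the centre of its underside, axes as caddy_mid.
- holder: The holder, origin at the centre of its underside on the bench, axes as holder_mouth.
- screwbox: Bystander: open yellow and black carton of screws, 120 x 170 x 75 mm, heavy; origin at the centre of its underside.
- drill: Bystander: cordless drill lying on its side, about 250 x 210 x 58 mm; origin under its motor housing.
- offcut: Bystander: batten offcut 45 x 160 x 28 mm lying flat; origin at the centre of its underside.

How it is judged (in metres and radians):
On the way:
1. the caddy hangs with its lugs through the entry slots, below the flange (z of caddy in the frame of holder between 0.0235 and 0.0305 m and horizontal distance between caddy and holder below 0.005 m and angle between caddy's own z axis and vertical below 0.12 rad), for 0.1 s.
At the end, for the whole second after the job is handed in: The caddy hangs upright (within 0.06 rad) and centred (within 5 mm) in the ring with both lugs down in the locking notches: its underside 17 to 22 mm above the bench (20 mm is home; 26 mm is still on the ledge), at rest and let go (z of caddy in the frame of holder between 0.017 and 0.0222 m and horizontal distance between caddy and holder below 0.005 m and angle between caddy's own z axis and vertical below 0.06 rad and linear speed of caddy below 0.01 m/s and angular speed of caddy below 0.1 rad/s); the robot touches nothing.
It fails at once if the caddy is forced against the holder with more than 25 N (contact force between caddy and holder above 25 N).
It fails at once if the robot pushes on the holder with more than 10 N (contact force between any of the fingers, the arm and holder above 10 N).
It fails at once if the caddy is tipped over (angle between caddy's own z axis and vertical above 0.6 rad).
It fails at once if a bystander is moved by more than 20 mm (distance of any of screwbox, drill, offcut from where it was at the start of the episode above 0.02 m).
It also fails if it takes over 72 s, if anything falls off the work surface, if the arm or the gripper's body presses on something with over 40 N, if the wrist force passes 120 N, or if a joint passes its speed limit or range.

## Robot

A 6-joint arm with a two-finger parallel gripper is mounted at the origin on the work surface. World frame = base frame: x ahead of the robot, y to its left, z up, the work surface at z = 0. Lengths are in mm, angles in rad, forces in N, time in s.
With the tool pointing down it reaches from about 275 to 1000 mm from the base axis. Payload 8.4 kg.
Tool frame: the origin (TCP) lies midway between the tips of the shut fingers; the grasp point (between the pads) lies 19 mm behind it; z points along the fingers, y is the line along which they close (so a half turn about z gives the same grasp; the last joint's range is limited). The gripper opens to 85 mm and grips with 20 to 120 N. Pads are 22 mm wide; open, the fingers measure 114 mm over their backs; the gripper's body (76 mm by 85 mm) begins 54 mm behind the grasp point. The pads swing forward as they close: fully open they stand 13 mm farther back than shut.
Start: joints at [1.348, 0.353, 1.633, -0, 1.155, -0.002], TCP at [136.88, 609.829, 231.281] pointing down, gripper open.
Joint ranges: [-2.63, 2.63], [-0.92, 2.1], [0.06, 2.66], [-1.3, 4.44], [0, 2.69], [-3.02, 3.02]. Speed limits (rad/s): [2.22, 2.22, 2.79, 3.14, 3.14, 3.14].

## Interface

Orientations are given as [roll, pitch, yaw] about the fixed x, y, z axes, in that order (R = Rz(yaw) Ry(pitch) Rx(roll)).
In Python, from rig import monitor, imaging, r gives the robot as it stands.
- The arm moves only by the tool drive_tool, never from a script. Its argument "plan" is a list of rows, each an object of numbers: "x", "y", "z": the shift along the tool's x, y, z in units of 50 mm (1.0 is 50 mm); "ax", "ay", "az": the turn, a rotation vector about the tool's x, y, z in units of 6 degrees (1.0 is 6 degrees); "hand": the finger opening in mm, from 0 to 85.4. In form: [{"x": .., "y": .., "z": .., "ax": .., "ay": .., "az": .., "hand": ..}, ...]. A call has 1 to 8 rows; each row is the pose to reach, as a shift and turn from the pose commanded when the call began, along the tool's axes at that moment; what a row does not reach only later rows make up. A row lasts 1/10 s, in which the tool goes at most 50 mm and 8.59 degrees, less where a joint would pass 70% of its speed; a pose out of reach is approached as far as the arm can. A call with a gripper value outside its range is refused whole. The fingers move at their own pace and stop on an object; "grip_force" is the grip in N (left out, the last holds). Time passes only in rows, so rows that repeat a pose let the fingers close. It gives the time, the measured TCP pose, the force, the opening and the grip force at its end, in the units of the state.
- monitor.sense(): the state, without advancing time (a new reading comes with each control period).
- imaging.grab_frame(name): name is "scene" or "top" or "wrist"; returns the picture (400x640x3 uint8, red, green, blue); there is no depth.
- imaging.camera_info(name): a dict with "mtx" (3x3 intrinsics, pixels), "dist" ([k1, k2, p1, p2, k3] as OpenCV has them; the pictures are not rectified), "R" (3x3) and "t" (3): a world point X has camera coordinates R X + t. Camera axes: x right, y down, z forward; pixel columns grow to the right and rows downward; lengths in mm; the calibration is good to about 2 mm. A picture is of the moment at which its call begins: read the wrist's pose just before it. camera_info takes no time and is no camera call; for the wrist camera it gives the pose at the moment of the call.
- r.sign_off(): hands the job in; it is judged then, once.
The state is a dict: "clock": time; "qpos": joint angles; "qvel": joint speeds; "joint_efforts": joint torques, N m; "eef_pos": TCP position; "tcp_rot": TCP orientation; "contact_force": force on the tool from outside, world axes, zero at the start; "wrist_torque": the same for the moment, N m; "opening": opening from 0.0 (shut) to 1.0 (fully open); "grasp_force": force on a finger pad.
Only numpy, scipy, OpenCV 4.12 (cv2) and the standard library are available. Lean on these libraries where they do the work, as an engineer would, in place of code of your own. Each camera call takes 0.05 s, during which the arm holds its last target. There are 200 camera calls.

## Working session

There is one attempt and no reset: what is moved stays moved. The work goes in short steps, Python scripts to look and compute and a tool call to move; the robot and the scene stay as the last step left them, time stands still between calls to the robot, and variables do not carry over. Pictures are saved under pics/ and viewed, at most 10 in all, crops included, and the job is handed in when it is done.

Besides the shell and the picture viewer there is one more tool, called after "Request:" as name(argument=value, ...), one argument or row to a line, values as JSON. drive_tool: Moves the arm, as the interface text tells. Its arguments: {"type":"object","properties":{"plan":{"type":"array","items":{"type":"object","properties":{"x":{"type":"number"},"y":{"type":"number"},"z":{"type":"number"},"ax":{"type":"number"},"ay":{"type":"number"},"az":{"type":"number"},"hand":{"type":"number"}}}},"grip_force":{"type":"number"}},"required":["plan"]}

```bash
mkdir -p pics
python3 - <<'E'
from rig import monitor, imaging, r
import cv2, numpy as np
print(monitor.sense())
a=[]
for n in ["scene","top","wrist"]:
    im=imaging.grab_frame(n); cv2.imwrite(f"pics/{n}0.png",im[:,:,::-1]); 
    c=imaging.camera_info(n); print(n,{k:np.round(c[k],4).tolist() for k in c})
E
```

```text
{'clock': 0.0, 'qpos': array([ 1.34759367e+00,  3.53684342e-01,  1.63413350e+00, -1.51019064e-05,
        1.15517841e+00, -2.39603412e-03]), 'qvel': array([-4.40940248e-04,  8.23494015e-05, -1.72171175e-04,  2.90572680e-04,
        1.23943016e-03,  5.91456219e-05]), 'joint_efforts': array([-9.99730109e-04, -6.05253053e+01, -3.42064512e+01, -1.10163535e-04,
        9.21862229e-03, -1.92454615e-05]), 'eef_pos': array([136.78346424, 609.36615575, 230.53934087]), 'tcp_rot': array([-3.14018903e+00,  1.04445797e-05,  2.92079214e+00]), 'contact_force': array([0.34473376, 0.1062726 , 0.48638673]), 'wrist_torque': array([-0.03942426,  0.01674657, -0.08618197]), 'grasp_force': 0.0, 'opening': 1.0019296712918913}
scene {'mtx': [[366.1229, 0.0, 311.5184], [0.0, 366.1229, 197.8355], [0.0, 0.0, 1.0]], 'dist': [-0.0404, 0.0, 0.0, 0.0, 0.0], 'R': [[0.708, 0.7061, 0.0164], [0.5113, -0.4963, -0.7016], [-0.4872, 0.5051, -0.7124]], 't': [-443.2862, -257.1884, 1485.5379]}
top {'mtx': [[514.7026, 0.0, 316.5555], [0.0, 514.7026, 203.8784], [0.0, 0.0, 1.0]], 'dist': [-0.0605, 0.0, 0.0, 0.0, 0.0], 'R': [[-0.0046, -1.0, -0.0035], [-0.9901, 0.0051, -0.1406], [0.1406, 0.0028, -0.9901]], 't': [-9.6397, 647.1431, 1384.255]}
wrist {'mtx': [[357.7371, 0.0, 319.8609], [0.0, 357.7371, 197.2598], [0.0, 0.0, 1.0]], 'dist': [-0.0513, 0.0, 0.0, 0.0, 0.0], 'R': [[0.219, 0.9757, -0.0012], [0.9286, -0.208, 0.3072], [0.2995, -0.0683, -0.9516]], 't': [-624.2254, -39.8159, 381.044]}
```

View pics/top0.png

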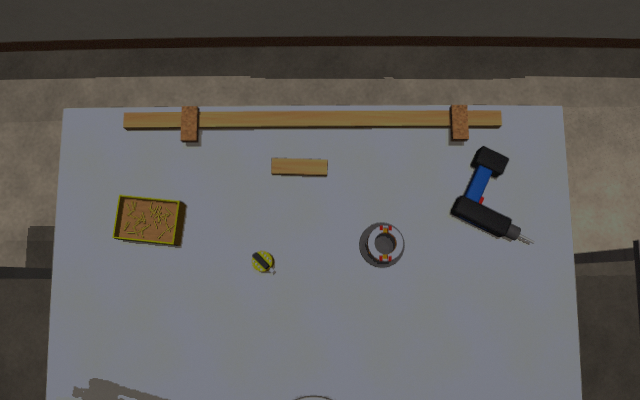

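View pics/scene0.png

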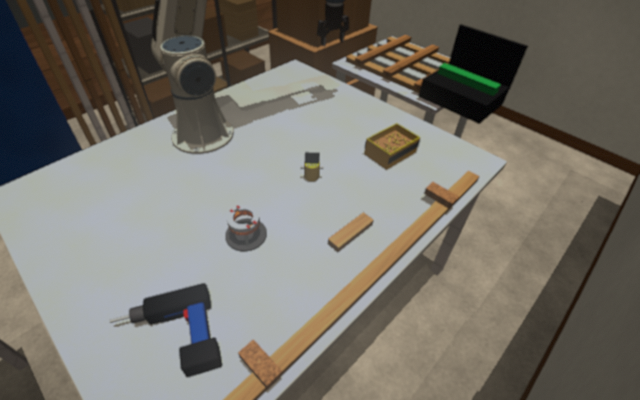

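The top view shows the caddy at about (262,262), its bar running from upper left to lower right, and the holder ring at about (385,243) with red slot dabs at (385,229) and (385,258). The scene view shows the same layout, with nothing tall near either of them.

```bash
cat > h.py <<'E'
from rig import monitor, imaging, r
import cv2, numpy as np
from scipy.spatial.transform import Rotation as Ro
def ray(c,uv,z):
    """pixel(s) -> world points on plane height z"""
    p=cv2.undistortPoints(np.array(uv,float).reshape(-1,1,2),np.array(c['mtx']),np.array(c['dist'])).reshape(-1,2)
    R,t=np.array(c['R']),np.array(c['t']).ravel(); C=-R.T@t
    d=np.c_[p,np.ones(len(p))]@R
    return C+d*((z-C[2])/d[:,2])[:,None]
def proj(c,X):
    R=np.array(c['R']); return cv2.projectPoints(np.array(X,float).reshape(-1,1,3),cv2.Rodrigues(R)[0],np.array(c['t'],float).ravel(),np.array(c['mtx']),np.array(c['dist']))[0].reshape(-1,2)
def pose():
    s=monitor.sense(); return np.array(s['eef_pos']),Ro.from_euler('xyz',s['tcp_rot']),s
def go(p,yaw):
    """units for target TCP p, pointing down, tool yaw (tool R=Rz(yaw)Rx(pi)), mod pi; keeps nearest"""
    p0,R0,s=pose(); best=None
    for k in (-2,-1,0,1,2):
        rv=(R0.inv()*Ro.from_euler('xyz',[np.pi,0,yaw+k*np.pi])).as_rotvec()
        q6=s['qpos'][5]
        if best is None or abs(rv[2])<abs(best[2]): best=rv
    print('shift',np.round(R0.inv().apply(np.array(p)-p0)/50,3),'turn',np.round(np.degrees(best)/6,3),'q6',q6)
E
python3 - <<'E'
from h import *
c=imaging.camera_info('top')
print('caddy bar ends',ray(c,[[254,254],[269,268]],110),'mid',ray(c,[[261.5,261]],110))
print('slots',ray(c,[[385,229],[385,258]],86),'ring',ray(c,[[385,243.5]],86))
w=imaging.camera_info('wrist'); R=w['R'];C=-R.T@w['t'];p,T,s=pose()
print('cam in tool',T.inv().apply(C-p),'axes in tool\n',(T.inv().as_matrix()@R.T).round(3))
m=ray(c,[[261.5,261]],110)[0]
go([m[0],m[1],230],np.radians(0))
E
```

```text
caddy bar ends [[506.12795082 151.57292881 110.        ]
 [469.52981328 111.94346579 110.        ]] mid [[487.79659091 131.71589979 110.        ]]
slots [[ 572.35734559 -196.20376069   86.        ]
 [ 494.87246051 -194.49057671   86.        ]] ring [[ 533.4767837  -195.33524633   86.        ]]
cam in tool [ 7.92107618e+01 -1.37061677e-01 -1.43394466e+02] axes in tool
 [[ 0.    -0.952 -0.307]
 [ 1.     0.    -0.   ]
 [ 0.    -0.307  0.952]]
shift [-8.942 -7.786  0.023] turn [-1.000e-02 -1.000e-03 -2.109e+00] q6 -0.002408221313052044
```

Request:
drive_tool(
  plan=[
    {"x":-8.94,"y":-7.79,"z":0,"az":-9.95},
    {"x":-8.94,"y":-7.79,"z":0,"az":-9.95},
    {"x":-8.94,"y":-7.79,"z":0,"az":-9.95},
    {"x":-8.94,"y":-7.79,"z":0,"az":-9.95},
    {"x":-8.94,"y":-7.79,"z":0,"az":-9.95},
    {"x":-8.94,"y":-7.79,"z":0,"az":-9.95},
    {"x":-8.94,"y":-7.79,"z":0,"az":-9.95},
    {"x":-8.94,"y":-7.79,"z":0,"az":-9.95},
  ],
)

```text
invalid input
```

Run:
```python
from h import *
p,T,s=pose();print(p,s['tcp_rot'],s['qpos'],s['clock'])
go([488,132,230],np.radians(47))
```

```text
[136.80928366 609.46932877 230.73024376] [-3.14050444e+00 -8.20786688e-06  2.92078135e+00] [ 1.34757927e+00  3.53507435e-01  1.63394561e+00  6.10989690e-06
  1.15522784e+00 -2.40822131e-03] 0.15
shift [-8.945 -7.779  0.023] turn [-9.000e-03 -5.000e-03 -9.942e+00] q6 -0.002408221313052044
```

Request:
drive_tool(
  plan=[
    {"x":-8.94,"y":-7.79,"z":0,"ax":0,"ay":0,"az":-9.95,"hand":85},
    {"x":-8.94,"y":-7.79,"z":0,"ax":0,"ay":0,"az":-9.95,"hand":85},
    {"x":-8.94,"y":-7.79,"z":0,"ax":0,"ay":0,"az":-9.95,"hand":85},
    {"x":-8.94,"y":-7.79,"z":0,"ax":0,"ay":0,"az":-9.95,"hand":85},
    {"x":-8.94,"y":-7.79,"z":0,"ax":0,"ay":0,"az":-9.95,"hand":85},
    {"x":-8.94,"y":-7.79,"z":0,"ax":0,"ay":0,"az":-9.95,"hand":85},
    {"x":-8.94,"y":-7.79,"z":0,"ax":0,"ay":0,"az":-9.95,"hand":85},
    {"x":-8.94,"y":-7.79,"z":0,"ax":0,"ay":0,"az":-9.95,"hand":85},
  ],
)

```text
clock: 0.95
eef_pos: [362.4, 303.3, 231.4]
tcp_rot: [3.142, 0.0, -2.315]
contact_force: [1.5, 1.0, 0.2]
opening: 0.994
grasp_force: 0.0
```

Run:
```python
from h import *
p,T,s=pose();print(p,s['tcp_rot'],s['qpos'],s['clock'])
go([488,132,230],np.radians(47))
```

```text
[362.39459655 303.30488282 231.4051636 ] [ 3.14150090e+00  4.42264419e-04 -2.31488724e+00] [ 6.93584191e-01  1.12746089e-01  1.94839558e+00  1.69671302e-04
  1.08002481e+00 -1.70399750e+00] 0.95
shift [ 0.819 -4.169  0.027] turn [0.001 0.004 0.061] q6 -1.703997502449883
```

Request:
drive_tool(
  plan=[
    {"x":0.82,"y":-4.17,"z":0,"ax":0,"ay":0,"az":0,"hand":85},
    {"x":0.82,"y":-4.17,"z":0,"ax":0,"ay":0,"az":0,"hand":85},
    {"x":0.82,"y":-4.17,"z":0,"ax":0,"ay":0,"az":0,"hand":85},
    {"x":0.82,"y":-4.17,"z":0,"ax":0,"ay":0,"az":0,"hand":85},
    {"x":0.82,"y":-4.17,"z":0,"ax":0,"ay":0,"az":0,"hand":85},
    {"x":0.82,"y":-4.17,"z":0,"ax":0,"ay":0,"az":0,"hand":85},
    {"x":0.82,"y":-4.17,"z":0,"ax":0,"ay":0,"az":0,"hand":85},
  ],
)

```text
clock: 1.65
eef_pos: [485.8, 132.9, 231.0]
tcp_rot: [3.141, -0.001, -2.321]
contact_force: [-0.0, -0.0, -0.6]
opening: 0.995
grasp_force: 0.0
```

Run:
```python
from h import *
c=imaging.camera_info('wrist'); im=imaging.grab_frame('wrist')
cv2.imwrite('pics/w1.png',im[:,:,::-1]); np.savez('w1.npz',**{k:np.array(c[k]) for k in c})
p,T,s=pose();print(p,s['tcp_rot'],s['clock'])
```

```text
[485.59574539 133.37957883 231.1091979 ] [ 3.14075871e+00 -4.21231097e-04 -2.31997133e+00] 1.7
```

View pics/w1.png

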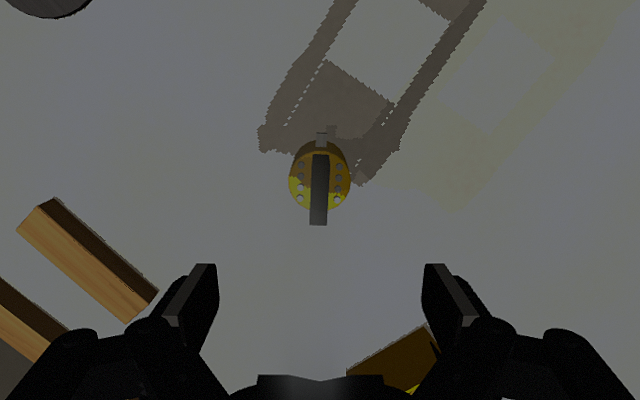

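The wrist view shows the caddy almost centred. The bar's dark top runs from about (319,155) to (318,225), and the far lug is at (322,138).

Run:
```python
from h import *
c=dict(np.load('w1.npz')); im=cv2.imread('pics/w1.png')
sub=im[148:232,300:342]; 
for v in (160,175,190,205,220): print(v,im[v,302:338].max(axis=1).tolist())
print('col',im[145:232,318].max(axis=1).tolist())
print(ray(c,[[319.5,155],[318,225],[318.7,190]],110))
```

```text
160 [76, 79, 80, 81, 78, 81, 79, 81, 81, 83, 53, 28, 31, 31, 32, 31, 27, 29, 27, 26, 30, 26, 27, 26, 29, 25, 23, 50, 78, 82, 77, 79, 79, 79, 78, 79]
175 [63, 57, 73, 80, 81, 81, 78, 82, 84, 55, 33, 34, 38, 38, 38, 34, 34, 35, 34, 35, 34, 35, 30, 33, 31, 30, 25, 52, 76, 80, 78, 79, 80, 70, 43, 45]
190 [108, 110, 109, 109, 109, 109, 111, 117, 79, 41, 39, 44, 45, 43, 41, 41, 41, 41, 41, 39, 38, 37, 37, 34, 34, 34, 41, 74, 79, 79, 78, 78, 75, 59, 56, 59]
205 [107, 110, 110, 111, 109, 109, 113, 101, 67, 48, 51, 49, 49, 48, 48, 48, 49, 45, 46, 44, 45, 43, 42, 43, 39, 41, 102, 115, 110, 112, 112, 112, 112, 111, 109, 109]
220 [110, 110, 110, 111, 109, 111, 116, 80, 51, 58, 57, 60, 58, 56, 58, 56, 55, 53, 54, 52, 52, 51, 50, 45, 43, 102, 116, 112, 113, 111, 111, 111, 111, 112, 111, 112]
col [68, 70, 50, 47, 47, 55, 86, 92, 93, 39, 27, 26, 29, 29, 31, 27, 30, 30, 31, 32, 33, 34, 37, 33, 34, 34, 34, 34, 36, 38, 34, 38, 37, 36, 38, 37, 39, 39, 37, 38, 39, 41, 39, 40, 38, 41, 41, 42, 41, 42, 42, 43, 42, 45, 45, 47, 45, 44, 47, 45, 49, 48, 49, 48, 48, 50, 51, 52, 54, 52, 54, 53, 56, 56, 55, 55, 57, 56, 55, 54, 76, 117, 111, 111, 110, 111, 111]
[[467.21851659 113.24265333 110.        ]
 [506.61959107 153.73398775 110.        ]
 [486.3347202  132.83318528 110.        ]]
```

Run:
```python
from h import *
c=dict(np.load('w1.npz'))
q=ray(c,[[319.5,190],[318.9,205],[317.9,220],[317.7,225.2]],110); print(q)
print(ray(c,[[320.6,154]],70))
for k in (0,1):
  d=q[k]-q[2]; print('bar angle',np.degrees(np.arctan2(d[1],d[0]))%180)
R=c['R'];
for yaw in (42,44,46,48):
  u=np.array([np.cos(np.radians(yaw)),np.sin(np.radians(yaw)),0]);v=np.array([-u[1],u[0],0]);m=q[3]-25*u
  m=m-0; print(yaw,m, proj(c,[m+25*u+7*v,m+25*u-7*v,m-25*u+7*v,m-25*u-7*v,m-25*u+7*v-[0,0,40],m-25*u-7*v-[0,0,40]]).round(1).tolist())
```

```text
[[485.88328801 133.25443073 110.        ]
 [494.58224072 141.89285098 110.        ]
 [503.75606798 150.55584514 110.        ]
 [506.91186312 153.69638493 110.        ]]
[[471.28031739 119.03468193  70.        ]]
bar angle 44.069375812808005
bar angle 43.35954051641673
42 [488.33324248 136.96811977 110.        ] [[326.4, 225.9], [308.9, 224.5], [332.6, 164.7], [314.1, 163.2], [330.9, 154.5], [314.8, 153.1]]
44 [488.92836811 136.32992566 110.        ] [[326.5, 225.6], [308.9, 224.8], [330.3, 164.3], [311.8, 163.3], [328.9, 154.1], [312.7, 153.3]]
46 [489.54540386 135.71288992 110.        ] [[326.5, 225.3], [308.9, 225.1], [328.0, 163.9], [309.5, 163.6], [326.9, 153.7], [310.7, 153.5]]
48 [490.18359796 135.11776429 110.        ] [[326.5, 225.1], [308.9, 225.3], [325.7, 163.6], [307.2, 163.9], [324.9, 153.5], [308.6, 153.8]]
```

Run:
```python
from h import *
go([489,136.3,78],np.radians(44)); go([489,136.3,150],np.radians(44))
```

```text
shift [-0.09  -0.013  3.062] turn [ 0.008 -0.004  0.513] q6 -2.127918257217917
shift [-0.09  -0.011  1.622] turn [ 0.008 -0.004  0.513] q6 -2.127918257217917
```

Request:
drive_tool(
  plan=[
    {"x":-0.09,"y":-0.01,"z":0.8,"ax":0,"ay":0,"az":0.51,"hand":60},
    {"x":-0.09,"y":-0.01,"z":1.6,"ax":0,"ay":0,"az":0.51,"hand":50},
    {"x":-0.09,"y":-0.01,"z":2.2,"ax":0,"ay":0,"az":0.51,"hand":45},
    {"x":-0.09,"y":-0.01,"z":2.6,"ax":0,"ay":0,"az":0.51,"hand":45},
    {"x":-0.09,"y":-0.01,"z":2.9,"ax":0,"ay":0,"az":0.51,"hand":45},
    {"x":-0.09,"y":-0.01,"z":3.06,"ax":0,"ay":0,"az":0.51,"hand":40},
    {"x":-0.09,"y":-0.01,"z":3.06,"ax":0,"ay":0,"az":0.51,"hand":35},
    {"x":-0.09,"y":-0.01,"z":3.06,"ax":0,"ay":0,"az":0.51,"hand":30},
  ],
  grip_force=40,
)

```text
clock: 2.5
eef_pos: [490.0, 136.2, 78.9]
tcp_rot: [-3.141, 0.001, -2.373]
contact_force: [-0.2, 0.5, 0.3]
opening: 0.355
grasp_force: 0.0
```

Request:
drive_tool(
  plan=[
    {"x":0,"y":0,"z":0,"ax":0,"ay":0,"az":0,"hand":24},
    {"x":0,"y":0,"z":0,"ax":0,"ay":0,"az":0,"hand":18},
    {"x":0,"y":0,"z":0,"ax":0,"ay":0,"az":0,"hand":14},
    {"x":0,"y":0,"z":0,"ax":0,"ay":0,"az":0,"hand":8},
    {"x":0,"y":0,"z":0,"ax":0,"ay":0,"az":0,"hand":5},
    {"x":0,"y":0,"z":0,"ax":0,"ay":0,"az":0,"hand":5},
  ],
)

```text
clock: 3.1
eef_pos: [490.1, 135.9, 79.0]
tcp_rot: [3.141, 0.001, -2.374]
contact_force: [-2.8, 2.8, 5.8]
opening: 0.159
grasp_force: 39.7
```

Run:
```python
from h import *
p,T,s=pose();print(p,s['tcp_rot'],s['opening']*85.4,s['grasp_force'],s['contact_force'],s['clock'])
```

```text
[490.13324791 135.86402047  79.02695141] [ 3.14142957e+00  1.02860477e-03 -2.37439552e+00] 13.579960876209444 39.716225266456604 [-2.77152566  2.8419964   5.8025345 ] 3.1
```

Request:
drive_tool(
  plan=[
    {"x":0,"y":0,"z":-0.1,"ax":0,"ay":0,"az":0,"hand":5},
    {"x":0,"y":0,"z":-0.4,"ax":0,"ay":0,"az":0,"hand":5},
    {"x":0,"y":0,"z":-0.8,"ax":0,"ay":0,"az":0,"hand":5},
    {"x":0,"y":0,"z":-1.3,"ax":0,"ay":0,"az":0,"hand":5},
    {"x":0,"y":0,"z":-1.8,"ax":0,"ay":0,"az":0,"hand":5},
    {"x":0,"y":0,"z":-2.2,"ax":0,"ay":0,"az":0,"hand":5},
    {"x":0,"y":0,"z":-2.4,"ax":0,"ay":0,"az":0,"hand":5},
    {"x":0,"y":0,"z":-2.4,"ax":0,"ay":0,"az":0,"hand":5},
  ],
)

```text
clock: 3.9
eef_pos: [490.5, 135.5, 199.5]
tcp_rot: [-3.14, 0.002, -2.374]
contact_force: [0.4, 0.6, -3.0]
opening: 0.155
grasp_force: 39.4
```

Run:
```python
from h import *
p,T,s=pose();print(p,s['tcp_rot'],s['opening']*85.4,s['grasp_force'],s['contact_force'],s['wrist_torque'],s['clock'])
go([623,-195,200],np.radians(180))
```

```text
[490.4855932  135.52770745 199.45850352] [-3.14045015e+00  1.90750506e-03 -2.37398922e+00] 13.259653414864369 39.36113476753235 [ 0.39471286  0.55799145 -2.96842475] [ 1.43694227e-02 -1.95076744e-02  4.71292516e-05] 3.9
shift [ 2.683 -6.597 -0.008] turn [-3.00e-03  2.10e-02  7.33e+00] q6 -2.071648779202494
```

Request:
drive_tool(
  plan=[
    {"x":0.15,"y":-0.3,"z":0,"ax":0,"ay":0,"az":0.5,"hand":5},
    {"x":0.4,"y":-0.9,"z":0,"ax":0,"ay":0,"az":1.5,"hand":5},
    {"x":0.7,"y":-1.7,"z":0,"ax":0,"ay":0,"az":2.5,"hand":5},
    {"x":1.0,"y":-2.5,"z":0,"ax":0,"ay":0,"az":3.5,"hand":5},
    {"x":1.35,"y":-3.3,"z":0,"ax":0,"ay":0,"az":4.5,"hand":5},
    {"x":1.65,"y":-4.1,"z":0,"ax":0,"ay":0,"az":5.5,"hand":5},
    {"x":2.0,"y":-4.9,"z":0,"ax":0,"ay":0,"az":6.3,"hand":5},
    {"x":2.3,"y":-5.5,"z":0,"ax":0,"ay":0,"az":7,"hand":5},
  ],
)

```text
clock: 4.7
eef_pos: [598.1, -144.6, 196.5]
tcp_rot: [3.141, -0.002, -3.111]
contact_force: [-0.2, 1.0, -3.3]
opening: 0.157
grasp_force: 39.7
```

Run:
```python
from h import *
go([623,-195,200],np.radians(180))
```

```text
shift [-0.467 -1.023 -0.071] turn [ 0.001 -0.018  0.291] q6 -1.8405288086664608
```

Request:
drive_tool(
  plan=[
    {"x":-0.3,"y":-0.6,"z":0,"ax":0,"ay":0,"az":0.29,"hand":5},
    {"x":-0.4,"y":-0.9,"z":0,"ax":0,"ay":0,"az":0.29,"hand":5},
    {"x":-0.47,"y":-1.02,"z":0,"ax":0,"ay":0,"az":0.29,"hand":5},
    {"x":-0.47,"y":-1.02,"z":0,"ax":0,"ay":0,"az":0.29,"hand":5},
    {"x":-0.47,"y":-1.02,"z":0,"ax":0,"ay":0,"az":0.29,"hand":5},
  ],
)

```text
clock: 5.2
eef_pos: [622.7, -191.1, 197.8]
tcp_rot: [3.141, -0.001, -3.136]
contact_force: [0.8, 1.4, -3.5]
opening: 0.158
grasp_force: 39.7
```

Run:
```python
from h import *
c=imaging.camera_info('wrist'); im=imaging.grab_frame('wrist')
cv2.imwrite('pics/w2.png',im[:,:,::-1]); np.savez('w2.npz',**{k:np.array(c[k]) for k in c})
p,T,s=pose();print(p,s['tcp_rot'],s['clock'])
```

```text
[ 622.81129679 -191.03037504  198.04244966] [ 3.14095448e+00 -9.28582984e-04 -3.13599113e+00] 5.25
```

View pics/w2.png

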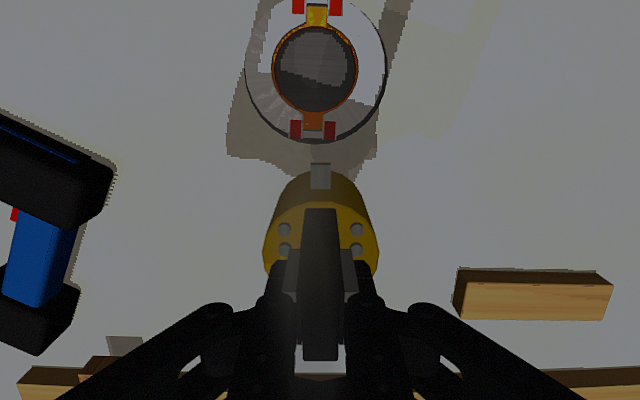

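The ring is clear of the hand, with its bore centred near (315,68) and its slots at (313,122) and (317,15). The held caddy's lug is at (320,175).

Run:
```python
from h import *
im=cv2.imread('pics/w2.png'); s=im[0:200,235:395]; s=cv2.convertScaleAbs(s,alpha=1.3)
cv2.imwrite('pics/w2c.png',cv2.resize(s,None,fx=3,fy=3,interpolation=cv2.INTER_NEAREST))
```

```text
(no output)
```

View pics/w2c.png

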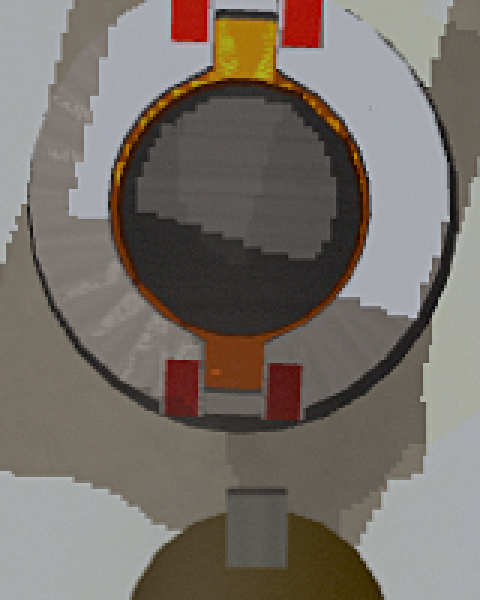

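The crop shows the bore rim at x 111–369 (row 205), the near slot at x 205–265, the far slot at x 215–277, and the lug at x 228–287 with its end at row 491 (crop pixels, three times scale).

Run:
```python
from h import *
from scipy.optimize import least_squares
c=dict(np.load('w2.npz')); f=lambda L:np.array(L,float)/3+[235-1/3,-1/3]
obs=f([[111,203],[369,203],[205,336],[266,337],[215,74],[277,80],[28,203],[454,203]])
a=28.66
def model(v):
    x,y,t=v; u=np.array([np.cos(t),np.sin(t)]);w=np.array([-u[1],u[0]])
    # image right = tool y ; tool yaw~180 -> tool x=-X, tool y=+Y ; image up=-X
    L=[-29.5*w,29.5*w,a*u-7*w,a*u+7*w,-a*u-7*w,-a*u+7*w,-47*w,47*w]
    return proj(c,[[x+l[0],y+l[1],86] for l in L])
s=least_squares(lambda v:(model(v)-obs).ravel(),[533,-195,0],x_scale=[1,1,.01],loss='soft_l1')
print('ring',s.x[:2],'angle deg',np.degrees(s.x[2])); print((model(s.x)-obs).round(1).tolist())
p=np.array([622.8,-191.03,198.04]);T=Ro.from_euler('xyz',[3.14095,-.00093,-3.13599])
l=ray(c,f([[257.5,491],[257.5,568]]),169); print('lug end, tool frame',T.inv().apply(l-p))
print('bench check: bar top corner expected px',proj(c,T.apply([[25,0,-31],[25,-7,-31],[25,7,-31]])+p))
```

```text
ring [ 534.40376939 -194.96540471] angle deg -1.0596351621768851
[[-0.5, 0.3], [0.7, 2.5], [1.0, -0.1], [0.7, -0.0], [-1.3, -1.7], [-0.6, -3.2], [1.4, -0.2], [-1.9, 3.2]]
lug end, tool frame [[41.22116976  0.1641106  29.07845973]
 [28.07545457  0.16812346 29.06623679]]
bench check: bar top corner expected px [[320.36156367 247.0987762 ]
 [300.09511488 247.09805209]
 [340.62698458 247.0830201 ]]
```

Run:
```python
from h import *
c=dict(np.load('w2.npz')); f=lambda L:np.array(L,float)/3+[235-1/3,-1/3]
m=ray(c,f([[235,365],[246,45]]),86);d=m[0]-m[1];print(m,np.degrees(np.arctan2(d[1],d[0])))
b=ray(c,f([[111,205],[369,205],[205,336],[266,336],[215,76],[277,76]]),86);print(b, (b[0]+b[1])/2,(b[2:]).mean(0))
o=ray(c,f([[28,205],[453,205]]),86);print(o.mean(0),o[1]-o[0])
go([535,-195,198],np.radians(179));
```

```text
[[ 569.67003589 -196.20100823   86.        ]
 [ 500.76072278 -193.82762146   86.        ]] -1.972611622789821
[[ 534.08534978 -224.15753964   86.        ]
 [ 533.80147627 -166.00601836   86.        ]
 [ 563.03464139 -203.18121075   86.        ]
 [ 562.96590516 -188.98814807   86.        ]
 [ 507.0655168  -200.5876428    86.        ]
 [ 506.99659584 -187.02856718   86.        ]] [ 533.94341303 -195.081779     86.        ] [ 535.0156648 -194.9463922   86.       ]
[ 533.83392042 -194.97618875   86.        ] [-0.46951378 95.90584356  0.        ]
shift [ 1.757 -0.07   0.002] turn [ 0.006 -0.009  0.22 ] q6 -1.8766480104980672
```

Run:
```python
from h import *
go([535.2,-195.1,175],np.radians(178.5));
```

```text
shift [ 1.752 -0.072  0.462] turn [ 0.006 -0.009  0.303] q6 -1.8766480104980672
```

Request:
drive_tool(
  plan=[
    {"x":0.15,"y":0,"z":0,"ax":0,"ay":0,"az":0.3,"hand":5},
    {"x":0.5,"y":-0.02,"z":0,"ax":0,"ay":0,"az":0.3,"hand":5},
    {"x":0.95,"y":-0.04,"z":0,"ax":0,"ay":0,"az":0.3,"hand":5},
    {"x":1.35,"y":-0.07,"z":0,"ax":0,"ay":0,"az":0.3,"hand":5},
    {"x":1.6,"y":-0.07,"z":0.1,"ax":0,"ay":0,"az":0.3,"hand":5},
    {"x":1.75,"y":-0.07,"z":0.3,"ax":0,"ay":0,"az":0.3,"hand":5},
    {"x":1.75,"y":-0.07,"z":0.46,"ax":0,"ay":0,"az":0.3,"hand":5},
    {"x":1.75,"y":-0.07,"z":0.46,"ax":0,"ay":0,"az":0.3,"hand":5},
  ],
)

```text
clock: 6.05
eef_pos: [535.5, -195.9, 173.8]
tcp_rot: [3.141, -0.002, 3.114]
contact_force: [-0.1, -0.5, -3.0]
opening: 0.156
grasp_force: 39.6
```

Request:
drive_tool(
  plan=[
    {"x":0,"y":0,"z":0,"ax":0,"ay":0,"az":0,"hand":5},
    {"x":0,"y":0,"z":0,"ax":0,"ay":0,"az":0,"hand":5},
  ],
)

```text
clock: 6.25
eef_pos: [536.7, -196.3, 175.4]
tcp_rot: [-3.141, 0.0, 3.115]
contact_force: [0.3, -0.8, -2.4]
opening: 0.155
grasp_force: 39.6
```

Run:
```python
from h import *
c=imaging.camera_info('wrist'); im=imaging.grab_frame('wrist')
cv2.imwrite('pics/w3.png',im[:,:,::-1]); np.savez('w3.npz',**{k:np.array(c[k]) for k in c})
p,T,s=pose();print(p,s['tcp_rot'],s['contact_force'],s['wrist_torque'],s['clock'])
go([535.2,-195.1,175],np.radians(178.5)); 
cv2.imwrite('pics/w3c.png',cv2.resize(cv2.convertScaleAbs(im[100:300,210:430,::-1],alpha=1.3),None,fx=3,fy=3,interpolation=cv2.INTER_NEAREST))
```

```text
[ 536.61124645 -196.33875932  175.46261143] [-3.14146198e+00  5.35774371e-04  3.11469766e+00] [ 0.65291948 -0.0539015  -2.55134887] [ 0.02387719 -0.05914337 -0.02736157] 6.3
shift [0.029 0.024 0.009] turn [-0.001  0.005 -0.007] q6 -1.8973424386277915
```

View pics/w3c.png

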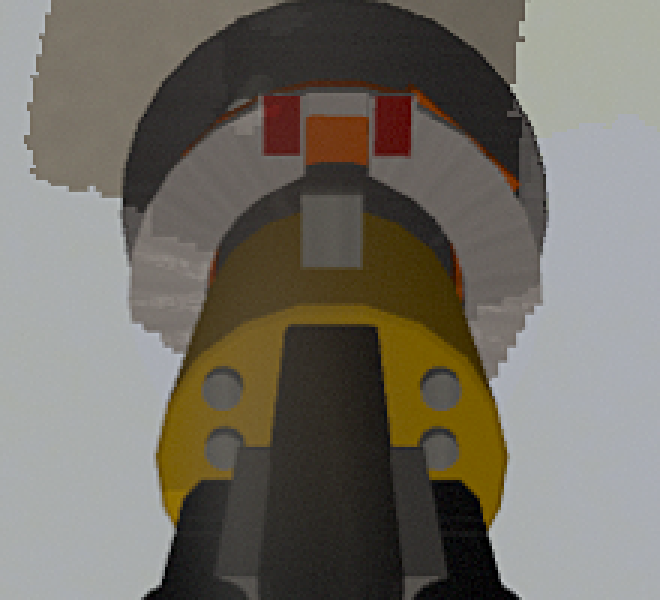

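The crop shows the slot's middle at x≈337 and the lug's middle at x≈332, so a shift of about 1.2 mm along tool +y is needed. That agrees with the measured TCP error.

Run:
```python
from h import *
c=dict(np.load('w3.npz')); f=lambda L:np.array(L,float)/3+[210-1/3,100-1/3]
print(ray(c,f([[303,180],[371,179],[337,140]]),86)); p=np.array([536.61,-196.34,175.46]);T=Ro.from_euler('xyz',[-3.14146,.00054,3.1147])
print(T.inv().apply(ray(c,f([[332.5,195],[332.5,268]]),p[2]-29)-p))
```

```text
[[ 506.32689672 -201.67687263   86.        ]
 [ 506.50423983 -186.68157923   86.        ]
 [ 497.65310951 -193.95852644   86.        ]]
[[40.3970832   0.25099243 28.97815676]
 [27.91139107  0.25824628 28.98489807]]
```

Request:
drive_tool(
  plan=[
    {"x":0.03,"y":0.024,"z":0.1,"ax":0,"ay":0,"az":0,"hand":5},
    {"x":0.03,"y":0.024,"z":0.1,"ax":0,"ay":0,"az":0,"hand":5},
    {"x":0.03,"y":0.024,"z":0.1,"ax":0,"ay":0,"az":0,"hand":5},
    {"x":0.03,"y":0.024,"z":0.1,"ax":0,"ay":0,"az":0,"hand":5},
  ],
)

```text
clock: 6.7
eef_pos: [534.5, -195.1, 170.4]
tcp_rot: [-3.142, 0.0, 3.115]
contact_force: [-0.8, -0.5, -2.7]
opening: 0.163
grasp_force: 39.6
```

Run:
```python
from h import *
p,T,s=pose();print(p,s['tcp_rot'],s['contact_force'],s['wrist_torque'],s['clock'])
```

```text
[ 534.50381592 -195.06962697  170.39203802] [-3.14153810e+00  1.21304426e-04  3.11454573e+00] [-0.75973185 -0.50743206 -2.73295163] [ 0.01234625 -0.01042415 -0.03732286] 6.7
```

Request:
drive_tool(
  plan=[
    {"x":-0.012,"y":0,"z":0.06,"ax":0,"ay":0,"az":0,"hand":5},
    {"x":-0.012,"y":0,"z":0.12,"ax":0,"ay":0,"az":0,"hand":5},
    {"x":-0.012,"y":0,"z":0.18,"ax":0,"ay":0,"az":0,"hand":5},
    {"x":-0.012,"y":0,"z":0.22,"ax":0,"ay":0,"az":0,"hand":5},
    {"x":-0.012,"y":0,"z":0.24,"ax":0,"ay":0,"az":0,"hand":5},
    {"x":-0.012,"y":0,"z":0.26,"ax":0,"ay":0,"az":0,"hand":5},
  ],
)

```text
clock: 7.3
eef_pos: [535.0, -195.1, 157.2]
tcp_rot: [3.142, -0.0, 3.114]
contact_force: [-0.3, 0.4, -3.2]
opening: 0.157
grasp_force: 39.6
```

Request:
drive_tool(
  plan=[
    {"x":0,"y":0,"z":0.02,"ax":0,"ay":0,"az":0,"hand":5},
    {"x":0,"y":0,"z":0.04,"ax":0,"ay":0,"az":0,"hand":5},
  ],
)

```text
clock: 7.5
eef_pos: [535.1, -195.1, 155.3]
tcp_rot: [-3.142, 0.0, 3.115]
contact_force: [-0.1, 0.1, -3.4]
opening: 0.161
grasp_force: 39.6
```

```bash
cat > st.py <<'E'
from h import *
p,T,s=pose();print('caddy bottom',p[2]-79,p,np.degrees(s['tcp_rot']).round(2),s['contact_force'].round(2),s['wrist_torque'].round(3),s['clock'])
E
python3 st.py
```

```text
caddy bottom 76.33516447214757 [ 535.09632882 -195.07561719  155.33516447] [-1.8000e+02  1.0000e-02  1.7845e+02] [-0.07  0.09 -3.45] [-0.012 -0.069 -0.018] 7.5
```

Request:
drive_tool(
  plan=[
    {"x":0,"y":0,"z":0.04,"ax":0,"ay":0,"az":0,"hand":5},
    {"x":0,"y":0,"z":0.1,"ax":0,"ay":0,"az":0,"hand":5},
    {"x":0,"y":0,"z":0.16,"ax":0,"ay":0,"az":0,"hand":5},
    {"x":0,"y":0,"z":0.2,"ax":0,"ay":0,"az":0,"hand":5},
    {"x":0,"y":0,"z":0.2,"ax":0,"ay":0,"az":0,"hand":5},
  ],
)

```text
clock: 8.0
eef_pos: [534.8, -195.0, 144.9]
tcp_rot: [3.141, -0.001, 3.115]
contact_force: [-0.2, -0.6, -2.1]
opening: 0.158
grasp_force: 39.6
```

Request:
drive_tool(
  plan=[
    {"x":0,"y":0,"z":0.06,"ax":0,"ay":0,"az":0,"hand":5},
    {"x":0,"y":0,"z":0.14,"ax":0,"ay":0,"az":0,"hand":5},
    {"x":0,"y":0,"z":0.22,"ax":0,"ay":0,"az":0,"hand":5},
    {"x":0,"y":0,"z":0.3,"ax":0,"ay":0,"az":0,"hand":5},
    {"x":0,"y":0,"z":0.36,"ax":0,"ay":0,"az":0,"hand":5},
    {"x":0,"y":0,"z":0.36,"ax":0,"ay":0,"az":0,"hand":5},
  ],
)

```text
clock: 8.6
eef_pos: [534.7, -194.9, 126.8]
tcp_rot: [3.141, -0.001, 3.114]
contact_force: [0.1, 0.3, -3.1]
opening: 0.154
grasp_force: 39.7
```

```bash
python3 st.py
python3 - <<'E'
from h import *
c=imaging.camera_info('wrist'); im=imaging.grab_frame('wrist')
cv2.imwrite('pics/w4c.png',cv2.resize(cv2.convertScaleAbs(im[100:300,210:430,::-1],alpha=1.3),None,fx=3,fy=3,interpolation=cv2.INTER_NEAREST))
E
```

```text
caddy bottom 47.752454124916085 [ 534.70165434 -194.93252886  126.75245412] [ 1.7998e+02 -5.0000e-02  1.7845e+02] [ 0.08  0.28 -3.11] [-0.004  0.011 -0.024] 8.6
```

View pics/w4c.png

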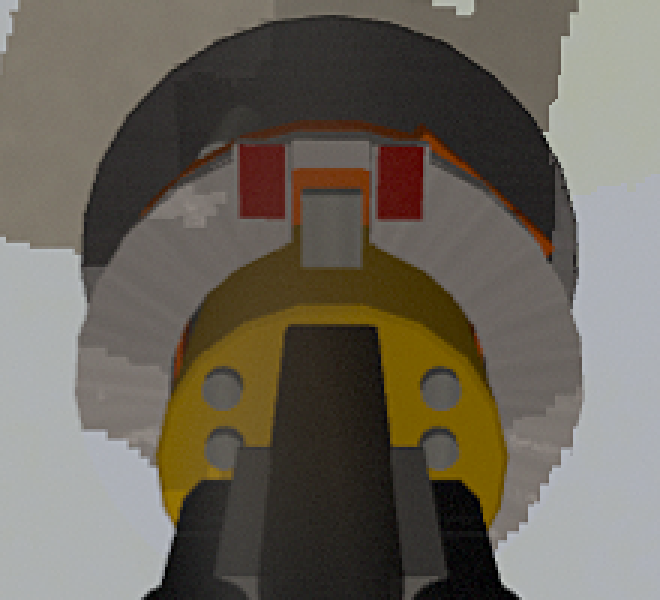

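The lug at x 301–363 sits centred in the slot at x 292–370, so I can go on down.

Request:
drive_tool(
  plan=[
    {"x":0,"y":0,"z":0.04,"ax":0,"ay":0,"az":0,"hand":5},
    {"x":0,"y":0,"z":0.1,"ax":0,"ay":0,"az":0,"hand":5},
    {"x":0,"y":0,"z":0.16,"ax":0,"ay":0,"az":0,"hand":5},
    {"x":0,"y":0,"z":0.18,"ax":0,"ay":0,"az":0,"hand":5},
    {"x":0,"y":0,"z":0.18,"ax":0,"ay":0,"az":0,"hand":5},
  ],
)

```text
clock: 9.15
eef_pos: [534.9, -195.0, 118.1]
tcp_rot: [3.141, -0.0, 3.114]
contact_force: [-0.7, -0.5, -2.6]
opening: 0.156
grasp_force: 39.7
```

Request:
drive_tool(
  plan=[
    {"x":0,"y":0,"z":0.04,"ax":0,"ay":0,"az":0,"hand":5},
    {"x":0,"y":0,"z":0.1,"ax":0,"ay":0,"az":0,"hand":5},
    {"x":0,"y":0,"z":0.16,"ax":0,"ay":0,"az":0,"hand":5},
    {"x":0,"y":0,"z":0.2,"ax":0,"ay":0,"az":0,"hand":5},
    {"x":0,"y":0,"z":0.2,"ax":0,"ay":0,"az":0,"hand":5},
  ],
)

```text
clock: 9.65
eef_pos: [534.8, -195.0, 107.9]
tcp_rot: [3.141, -0.001, 3.115]
contact_force: [-1.0, 0.9, -3.5]
opening: 0.156
grasp_force: 39.7
```

```bash
python3 st.py
```

```text
caddy bottom 28.895129092338806 [ 534.78943848 -194.96861385  107.89512909] [ 1.7999e+02 -4.0000e-02  1.7845e+02] [-0.96  0.86 -3.49] [0.009 0.015 0.001] 9.65
```

Request:
drive_tool(
  plan=[
    {"x":0,"y":0,"z":0.015,"ax":0,"ay":0,"az":0,"hand":5},
    {"x":0,"y":0,"z":0.03,"ax":0,"ay":0,"az":0,"hand":5},
    {"x":0,"y":0,"z":0.04,"ax":0,"ay":0,"az":0,"hand":5},
    {"x":0,"y":0,"z":0.04,"ax":0,"ay":0,"az":0,"hand":5},
  ],
)

```text
clock: 10.05
eef_pos: [535.0, -195.0, 106.3]
tcp_rot: [-3.142, -0.0, 3.115]
contact_force: [-0.3, 0.0, -2.7]
opening: 0.154
grasp_force: 39.7
```

Request:
drive_tool(
  plan=[
    {"x":0,"y":0,"z":0.01,"ax":0,"ay":0,"az":0,"hand":5},
    {"x":0,"y":0,"z":0.01,"ax":0,"ay":0,"az":0,"hand":5},
  ],
)

```text
clock: 10.25
eef_pos: [535.0, -195.1, 105.8]
tcp_rot: [3.142, -0.0, 3.115]
contact_force: [0.2, 0.4, -3.0]
opening: 0.154
grasp_force: 39.7
```

Request:
drive_tool(
  plan=[
    {"x":0,"y":0,"z":0.01,"ax":0,"ay":0,"az":0,"hand":5},
    {"x":0,"y":0,"z":0.01,"ax":0,"ay":0,"az":0,"hand":5},
  ],
)

```text
clock: 10.45
eef_pos: [535.0, -195.0, 105.3]
tcp_rot: [3.142, -0.0, 3.114]
contact_force: [-1.0, -0.1, -3.0]
opening: 0.156
grasp_force: 39.7
```

Request:
drive_tool(
  plan=[
    {"x":0,"y":0,"z":-0.02,"ax":0,"ay":0,"az":0,"hand":5},
    {"x":0,"y":0,"z":-0.02,"ax":0,"ay":0,"az":0.2,"hand":5},
    {"x":0,"y":0,"z":-0.02,"ax":0,"ay":0,"az":0.5,"hand":5},
    {"x":0,"y":0,"z":-0.02,"ax":0,"ay":0,"az":0.8,"hand":5},
    {"x":0,"y":0,"z":-0.02,"ax":0,"ay":0,"az":1.1,"hand":5},
    {"x":0,"y":0,"z":-0.02,"ax":0,"ay":0,"az":1.3,"hand":5},
    {"x":0,"y":0,"z":-0.02,"ax":0,"ay":0,"az":1.4,"hand":5},
    {"x":0,"y":0,"z":-0.02,"ax":0,"ay":0,"az":1.4,"hand":5},
  ],
  grip_force=22,
)

```text
clock: 11.25
eef_pos: [535.1, -195.1, 106.4]
tcp_rot: [-3.142, 0.0, 2.968]
contact_force: [-0.4, -0.3, -3.1]
opening: 0.158
grasp_force: 39.7
```

```bash
python3 st.py
```

```text
caddy bottom 27.35298923179853 [ 535.05172347 -195.06738084  106.35298923] [-180.      0.    170.04] [-0.38 -0.31 -3.09] [ 0.032  0.047 -0.005] 11.25
```

Request:
drive_tool(
  plan=[
    {"x":0,"y":0,"z":0,"ax":0,"ay":0,"az":0.3,"hand":4},
    {"x":0,"y":0,"z":0,"ax":0,"ay":0,"az":0.7,"hand":4},
    {"x":0,"y":0,"z":0,"ax":0,"ay":0,"az":1.1,"hand":4},
    {"x":0,"y":0,"z":0,"ax":0,"ay":0,"az":1.5,"hand":4},
    {"x":0,"y":0,"z":0,"ax":0,"ay":0,"az":1.9,"hand":4},
    {"x":0,"y":0,"z":0,"ax":0,"ay":0,"az":2.3,"hand":4},
    {"x":0,"y":0,"z":0,"ax":0,"ay":0,"az":2.6,"hand":4},
    {"x":0,"y":0,"z":0,"ax":0,"ay":0,"az":2.6,"hand":4},
  ],
  grip_force=22,
)

```text
clock: 12.05
eef_pos: [535.1, -195.1, 106.3]
tcp_rot: [-3.142, 0.0, 2.696]
contact_force: [0.5, -0.6, -3.3]
opening: 0.16
grasp_force: 39.7
```

```bash
python3 st.py
```

```text
caddy bottom 27.329173094340177 [ 535.05619063 -195.0576764   106.32917309] [-180.      0.    154.44] [ 0.51 -0.59 -3.26] [0.002 0.053 0.018] 12.05
```

Request:
drive_tool(
  plan=[
    {"x":0,"y":0,"z":0,"ax":0,"ay":0,"az":0.1,"hand":11},
    {"x":0,"y":0,"z":0,"ax":0,"ay":0,"az":0.15,"hand":11},
    {"x":0,"y":0,"z":0,"ax":0,"ay":0,"az":0.15,"hand":11},
  ],
  grip_force=20,
)

```text
clock: 12.35
eef_pos: [535.1, -195.0, 106.4]
tcp_rot: [3.142, 0.0, 2.68]
contact_force: [-0.9, -0.0, -2.8]
opening: 0.158
grasp_force: 39.7
```

Request:
drive_tool(
  plan=[
    {"x":0,"y":0,"z":0,"ax":0,"ay":0,"az":0.1,"hand":12.5},
    {"x":0,"y":0,"z":0,"ax":0,"ay":0,"az":0.15,"hand":12.5},
    {"x":0,"y":0,"z":0,"ax":0,"ay":0,"az":0.15,"hand":12.5},
  ],
  grip_force=20,
)

```text
clock: 12.65
eef_pos: [535.0, -195.0, 106.3]
tcp_rot: [3.142, -0.0, 2.664]
contact_force: [0.2, -0.4, -2.8]
opening: 0.159
grasp_force: 39.7
```

```bash
python3 st.py
```

```text
caddy bottom 27.32153334079395 [ 535.02504291 -195.02575008  106.32153334] [180.    -0.   152.64] [ 0.24 -0.36 -2.82] [-0.014  0.032  0.003] 12.65
```

The grip force is latched from the first grasp. Before feeling for the stop I'll look for the notch gap in the rim, which would tell me where to take the small steps.

Run:
```python
from h import *
a=cv2.imread('pics/scene0.png')[205:257,215:272]; c=imaging.camera_info('scene')
im=imaging.grab_frame('scene')[:,:,::-1]; cv2.imwrite('pics/scene1.png',im)
b=im[205:257,215:272]
w=imaging.grab_frame('wrist')[80:250,210:440,::-1]; cv2.imwrite('pics/w5.png',w)
k=lambda x,s:cv2.resize(cv2.convertScaleAbs(x,alpha=1.5),s,interpolation=cv2.INTER_CUBIC)
cv2.imwrite('pics/cmp.png',np.vstack([np.hstack([k(a,(398,300)),k(b,(398,300))]),np.hstack([k(cv2.imread('pics/w3.png')[90:200,220:400],(398,300)),k(w,(398,300))])]))
C=-np.array(c['R']).T@np.array(c['t']); print(C,'azimuth of cam from holder',np.degrees(np.arctan2(C[1]+195,C[0]-535)))
```

```text
[1169.0928626  -565.03331686  885.11617895] azimuth of cam from holder -30.26626662514554
```

View pics/cmp.png

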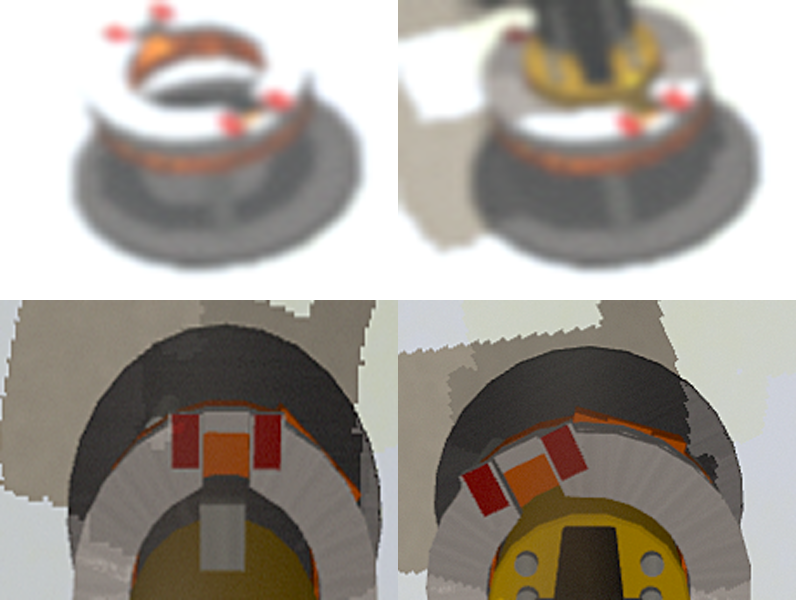

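Run:
```python
from h import *
c=imaging.camera_info('scene')
for nm in ('scene0','scene1'):
    im=cv2.imread(f'pics/{nm}.png').astype(np.float32); d=im[:,:,2]-im[:,:,0]
    print(nm)
    for az in range(-110,51,5):
        a=np.radians(az); r=46.5
        P=proj(c,[[535+r*np.cos(a),-195+r*np.sin(a),z] for z in range(90,47,-3)]).astype(np.float32)
        print(az,cv2.remap(d,P[:,:1],P[:,1:],cv2.INTER_LINEAR).ravel().astype(int).tolist())
```

```text
scene0
-110 [-9, -8, -8, -8, -7, -5, -3, -1, 0, 0, 2, 5, 8, 9, 8]
-105 [-8, -8, -7, -6, -4, -2, 0, 0, 2, 5, 8, 10, 11, 8, 7]
-100 [-8, -7, -5, -4, -2, 0, 2, 5, 7, 10, 12, 12, 11, 8, 4]
-95 [-7, -6, -4, -1, 0, 2, 4, 8, 12, 15, 15, 14, 10, 7, 3]
-90 [-7, -5, -4, -2, 0, 3, 7, 11, 16, 18, 19, 15, 10, 6, 2]
-85 [-7, -5, -4, -2, 0, 3, 9, 16, 21, 24, 23, 17, 11, 4, 0]
-80 [-7, -6, -4, -2, 0, 6, 14, 21, 25, 26, 21, 15, 8, 3, 0]
-75 [-7, -6, -5, -2, 1, 8, 14, 19, 24, 24, 21, 15, 8, 3, 0]
-70 [-8, -6, -4, -3, 1, 5, 10, 18, 24, 29, 25, 19, 11, 6, 2]
-65 [-8, -8, -6, -3, 0, 3, 14, 25, 37, 39, 35, 24, 15, 7, 2]
-60 [-9, -7, -4, -1, 1, 7, 19, 32, 40, 42, 34, 24, 13, 6, 1]
-55 [-7, -6, -4, -2, 1, 7, 16, 29, 36, 40, 34, 23, 11, 5, 2]
-50 [-8, -7, -4, -2, 0, 6, 16, 33, 45, 48, 42, 24, 11, 3, 1]
-45 [-7, -6, -4, -2, 0, 6, 18, 33, 45, 46, 38, 21, 10, 1, 0]
-40 [-7, -6, -3, -1, 0, 6, 17, 32, 43, 43, 36, 21, 10, 2, 0]
-35 [-9, -7, -4, -2, 0, 6, 17, 30, 39, 42, 34, 21, 10, 3, 1]
-30 [-5, -5, -4, -2, 0, 5, 14, 27, 35, 38, 32, 23, 11, 5, 1]
-25 [27, 20, 10, 6, 4, 5, 15, 26, 35, 34, 29, 21, 12, 5, 0]
-20 [72
[... 2129 characters left out ...]
30, 21, 11, 3, 0]
-5 [37, 27, 14, 5, 1, 3, 10, 18, 25, 26, 24, 18, 10, 4, 0]
0 [24, 14, 5, 0, 0, 3, 13, 22, 28, 29, 24, 16, 8, 2, 0]
5 [52, 30, 14, 2, 0, 4, 12, 24, 30, 32, 27, 19, 10, 4, 0]
10 [79, 66, 44, 22, 8, 8, 13, 22, 28, 30, 27, 20, 13, 4, 0]
15 [46, 60, 54, 41, 22, 14, 13, 19, 24, 26, 25, 19, 12, 5, 1]
20 [6, 18, 30, 33, 29, 19, 16, 16, 21, 23, 22, 17, 11, 7, 2]
25 [-4, -5, 3, 11, 19, 19, 18, 17, 19, 19, 18, 14, 9, 5, 2]
30 [0, -3, -3, 0, 3, 9, 13, 16, 18, 18, 17, 14, 10, 5, 3]
35 [2, 0, -1, -1, 0, 2, 6, 11, 14, 16, 17, 14, 10, 7, 4]
40 [3, 2, 0, 0, 0, 1, 2, 4, 9, 12, 14, 14, 12, 9, 6]
45 [3, 3, 2, 1, 0, 0, 2, 2, 3, 5, 8, 9, 10, 9, 7]
50 [4, 3, 2, 2, 2, 0, 0, 1, 2, 2, 4, 5, 7, 7, 7]
```

Run:
```python
from h import *
w=cv2.imread('pics/w5.png')[50:140,30:210]; w=cv2.convertScaleAbs(w,alpha=2.2)
cv2.imwrite('pics/w5c.png',cv2.resize(w,None,fx=4.4,fy=4.4,interpolation=cv2.INTER_NEAREST))
```

```text
(no output)
```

View pics/w5c.png

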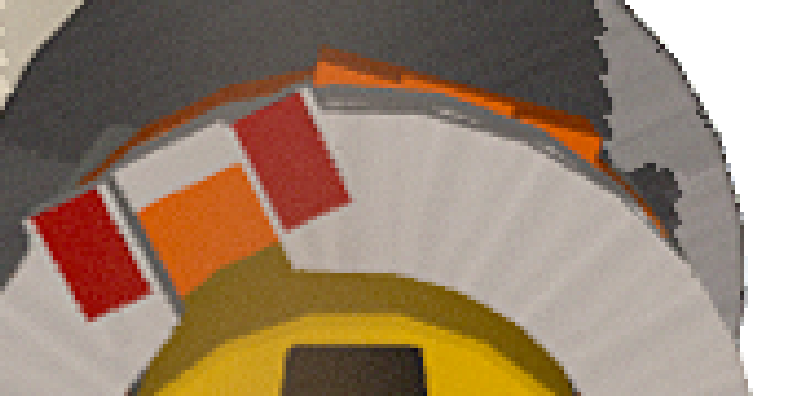

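The rim view shows a distinct protruding orange block from crop (316,65) to (600,145), with joints near x≈400 and 515. This is probably the notch and stop assembly, so I'll turn it into azimuths.

```bash
python3 - <<'E'
from h import *
c=imaging.camera_info('wrist')
px=np.array([[316,65],[320,50],[400,75],[515,105],[600,135],[600,155],[665,235],[90,180]],float)/4.4+[240,130]
for z in (64,70,80):
  q=ray(c,px,z)-[535.1,-195,0]; print(z,[(round(float(np.hypot(*v[:2])),1),round(float(178.5-np.degrees(np.arctan2(v[1],v[0])))%360,1)) for v in q])
E
python3 st.py
```

```text
64 [(48.2, 20.5), (49.9, 21.2), (47.1, 32.5), (47.3, 49.8), (49.4, 62.6), (47.5, 64.5), (46.8, 80.5), (46.7, 342.5)]
70 [(49.2, 20.7), (50.9, 21.4), (48.1, 32.1), (48.1, 48.6), (49.9, 60.9), (48.0, 62.6), (46.8, 77.9), (47.1, 344.7)]
80 [(50.8, 21.2), (52.4, 21.8), (49.8, 31.6), (49.5, 46.6), (50.7, 58.0), (48.9, 59.5), (47.0, 73.7), (47.9, 348.1)]
caddy bottom 27.33045247207717 [ 535.01228414 -195.06832551  106.33045247] [-180.     -0.    152.66] [ 0.42  0.2  -2.68] [ 0.019 -0.008 -0.011] 12.75
```

The block's edges lie 21–62° clockwise of the slot, with joints at 32° and 49°. The 17° between the joints matches a 14 mm notch centred near 40.5°, which puts the stop at about 43.5°. I'm at 25.8° now, so I'll turn to about 36° and then feel.

Request:
drive_tool(
  plan=[
    {"x":0,"y":0,"z":0,"ax":0,"ay":0,"az":0.3,"hand":5},
    {"x":0,"y":0,"z":0,"ax":0,"ay":0,"az":0.6,"hand":5},
    {"x":0,"y":0,"z":0,"ax":0,"ay":0,"az":0.9,"hand":5},
    {"x":0,"y":0,"z":0,"ax":0,"ay":0,"az":1.2,"hand":5},
    {"x":0,"y":0,"z":0,"ax":0,"ay":0,"az":1.4,"hand":5},
    {"x":0,"y":0,"z":0,"ax":0,"ay":0,"az":1.55,"hand":5},
    {"x":0,"y":0,"z":0,"ax":0,"ay":0,"az":1.67,"hand":5},
    {"x":0,"y":0,"z":0,"ax":0,"ay":0,"az":1.67,"hand":5},
  ],
)

```text
clock: 13.55
eef_pos: [535.0, -195.1, 106.4]
tcp_rot: [3.142, 0.0, 2.489]
contact_force: [-0.7, 0.5, -2.1]
opening: 0.152
grasp_force: 39.7
```

```bash
python3 st.py
```

```text
caddy bottom 27.365526071492425 [ 535.04045675 -195.06127553  106.36552607] [180.     0.   142.62] [-0.71  0.48 -2.1 ] [-0.037  0.055  0.018] 13.55
```

Request:
drive_tool(
  plan=[
    {"x":0,"y":0,"z":0,"ax":0,"ay":0,"az":0.06,"hand":5},
    {"x":0,"y":0,"z":0,"ax":0,"ay":0,"az":0.12,"hand":5},
    {"x":0,"y":0,"z":0,"ax":0,"ay":0,"az":0.16,"hand":5},
    {"x":0,"y":0,"z":0,"ax":0,"ay":0,"az":0.16,"hand":5},
  ],
)

```text
clock: 13.95
eef_pos: [535.0, -195.0, 106.3]
tcp_rot: [-3.142, -0.0, 2.473]
contact_force: [-0.7, -0.1, -2.8]
opening: 0.156
grasp_force: 39.7
```

```bash
python3 st.py
```

```text
caddy bottom 27.328741950472008 [ 535.02522628 -195.01672781  106.32874195] [-180.     -0.    141.67] [-0.74 -0.09 -2.81] [-0.014  0.032  0.001] 13.95
```

Request:
drive_tool(
  plan=[
    {"x":0,"y":0,"z":0,"ax":0,"ay":0,"az":0.08,"hand":5},
    {"x":0,"y":0,"z":0,"ax":0,"ay":0,"az":0.16,"hand":5},
    {"x":0,"y":0,"z":0,"ax":0,"ay":0,"az":0.24,"hand":5},
    {"x":0,"y":0,"z":0,"ax":0,"ay":0,"az":0.3,"hand":5},
    {"x":0,"y":0,"z":0,"ax":0,"ay":0,"az":0.3,"hand":5},
  ],
)

```text
clock: 14.45
eef_pos: [535.0, -195.1, 106.3]
tcp_rot: [3.142, -0.0, 2.441]
contact_force: [-0.6, 0.3, -2.4]
opening: 0.156
grasp_force: 39.7
```

```bash
python3 st.py
```

```text
caddy bottom 27.316741900143484 [ 535.03800542 -195.06752228  106.3167419 ] [180.    -0.   139.85] [-0.62  0.3  -2.4 ] [-0.032 -0.02  -0.019] 14.45
```

Request:
drive_tool(
  plan=[
    {"x":0,"y":0,"z":0,"ax":0,"ay":0,"az":0.05,"hand":5},
    {"x":0,"y":0,"z":0,"ax":0,"ay":0,"az":0.1,"hand":5},
    {"x":0,"y":0,"z":0,"ax":0,"ay":0,"az":0.15,"hand":5},
    {"x":0,"y":0,"z":0,"ax":0,"ay":0,"az":0.15,"hand":5},
  ],
)

```text
clock: 14.85
eef_pos: [535.0, -195.0, 106.3]
tcp_rot: [-3.142, -0.0, 2.425]
contact_force: [0.5, -0.8, -2.1]
opening: 0.156
grasp_force: 39.7
```

```bash
python3 st.py
```

```text
caddy bottom 27.305346881964056 [ 535.02621338 -195.02185731  106.30534688] [-180.     -0.    138.96] [ 0.46 -0.77 -2.12] [-0.036 -0.051 -0.013] 14.85
```

Request:
drive_tool(
  plan=[
    {"x":0,"y":0,"z":0,"ax":0,"ay":0,"az":0.05,"hand":5},
    {"x":0,"y":0,"z":0,"ax":0,"ay":0,"az":0.1,"hand":5},
    {"x":0,"y":0,"z":0,"ax":0,"ay":0,"az":0.15,"hand":5},
    {"x":0,"y":0,"z":0,"ax":0,"ay":0,"az":0.15,"hand":5},
  ],
)

```text
clock: 15.25
eef_pos: [535.0, -195.1, 106.3]
tcp_rot: [-3.142, 0.0, 2.41]
contact_force: [-1.2, -0.3, -3.2]
opening: 0.157
grasp_force: 39.7
```

```bash
python3 st.py
```

```text
caddy bottom 27.338157491202963 [ 535.04458748 -195.06560963  106.33815749] [-180.      0.    138.06] [-1.18 -0.34 -3.24] [-0.027  0.024  0.019] 15.25
```

Request:
drive_tool(
  plan=[
    {"x":0,"y":0,"z":0,"ax":0,"ay":0,"az":0.05,"hand":5},
    {"x":0,"y":0,"z":0,"ax":0,"ay":0,"az":0.1,"hand":5},
    {"x":0,"y":0,"z":0,"ax":0,"ay":0,"az":0.15,"hand":5},
    {"x":0,"y":0,"z":0,"ax":0,"ay":0,"az":0.15,"hand":5},
  ],
)

```text
clock: 15.65
eef_pos: [535.0, -195.1, 106.3]
tcp_rot: [-3.142, -0.0, 2.394]
contact_force: [-0.6, -0.8, -2.0]
opening: 0.156
grasp_force: 39.7
```

```bash
python3 st.py
```

```text
caddy bottom 27.343844726275165 [ 535.02783017 -195.06259774  106.34384473] [-180.     -0.    137.15] [-0.55 -0.8  -1.98] [ 0.002 -0.045 -0.044] 15.65
```

Request:
drive_tool(
  plan=[
    {"x":0,"y":0,"z":0,"ax":0,"ay":0,"az":0.05,"hand":5},
    {"x":0,"y":0,"z":0,"ax":0,"ay":0,"az":0.1,"hand":5},
    {"x":0,"y":0,"z":0,"ax":0,"ay":0,"az":0.1,"hand":5},
  ],
)

```text
clock: 15.95
eef_pos: [535.0, -195.1, 106.3]
tcp_rot: [3.142, -0.0, 2.383]
contact_force: [-0.1, 0.1, -3.3]
opening: 0.157
grasp_force: 39.7
```

```bash
python3 st.py
```

```text
caddy bottom 27.325947040258242 [ 535.03550964 -195.05321193  106.32594704] [180.    -0.   136.55] [-0.15  0.14 -3.25] [ 0.002 -0.006  0.033] 15.95
```

Request:
drive_tool(
  plan=[
    {"x":0,"y":0,"z":0,"ax":0,"ay":0,"az":0.05,"hand":5},
    {"x":0,"y":0,"z":0,"ax":0,"ay":0,"az":0.1,"hand":5},
    {"x":0,"y":0,"z":0,"ax":0,"ay":0,"az":0.1,"hand":5},
  ],
)

```text
clock: 16.25
eef_pos: [535.1, -195.0, 106.3]
tcp_rot: [-3.142, 0.0, 2.373]
contact_force: [-0.7, -0.3, -2.1]
opening: 0.157
grasp_force: 39.7
```

```bash
python3 st.py
```

```text
caddy bottom 27.334878762543994 [ 535.05196522 -195.04512683  106.33487876] [-180.      0.    135.95] [-0.69 -0.33 -2.14] [-0.038  0.008 -0.056] 16.25
```

Request:
drive_tool(
  plan=[
    {"x":0,"y":0,"z":0,"ax":0,"ay":0,"az":0.05,"hand":5},
    {"x":0,"y":0,"z":0,"ax":0,"ay":0,"az":0.1,"hand":5},
    {"x":0,"y":0,"z":0,"ax":0,"ay":0,"az":0.1,"hand":5},
  ],
)

```text
clock: 16.55
eef_pos: [535.0, -195.1, 106.4]
tcp_rot: [3.142, 0.0, 2.362]
contact_force: [0.3, -0.2, -2.9]
opening: 0.156
grasp_force: 39.7
```

```bash
python3 st.py
```

```text
caddy bottom 27.35503344915736 [ 535.03998362 -195.09068397  106.35503345] [180.     0.   135.35] [ 0.28 -0.24 -2.87] [-0.016  0.03   0.038] 16.55
```

Request:
drive_tool(
  plan=[
    {"x":0,"y":0,"z":0,"ax":0,"ay":0,"az":0.05,"hand":5},
    {"x":0,"y":0,"z":0,"ax":0,"ay":0,"az":0.1,"hand":5},
    {"x":0,"y":0,"z":0,"ax":0,"ay":0,"az":0.1,"hand":5},
  ],
)

```text
clock: 16.85
eef_pos: [535.1, -195.1, 106.3]
tcp_rot: [3.142, 0.0, 2.352]
contact_force: [0.9, -0.7, -2.2]
opening: 0.154
grasp_force: 39.7
```

```bash
python3 st.py
```

```text
caddy bottom 27.340010228126573 [ 535.07062225 -195.07253229  106.34001023] [180.     0.   134.76] [ 0.93 -0.74 -2.22] [ 0.025  0.016 -0.015] 16.85
```

Request:
drive_tool(
  plan=[
    {"x":0,"y":0,"z":0,"ax":0,"ay":0,"az":0.05,"hand":5},
    {"x":0,"y":0,"z":0,"ax":0,"ay":0,"az":0.1,"hand":5},
    {"x":0,"y":0,"z":0,"ax":0,"ay":0,"az":0.1,"hand":5},
  ],
)

```text
clock: 17.15
eef_pos: [534.9, -195.1, 106.3]
tcp_rot: [-3.141, -0.0, 2.342]
contact_force: [-0.5, -0.5, -3.1]
opening: 0.157
grasp_force: 39.7
```

```bash
python3 st.py
```

```text
caddy bottom 27.301090587077084 [ 534.91745498 -195.11202106  106.30109059] [-1.7999e+02 -1.0000e-02  1.3416e+02] [-0.53 -0.55 -3.12] [-0.111  0.102  0.06 ] 17.15
```

Request:
drive_tool(
  plan=[
    {"x":0,"y":0,"z":0,"ax":0,"ay":0,"az":0.03,"hand":5},
    {"x":0,"y":0,"z":0,"ax":0,"ay":0,"az":0.05,"hand":5},
    {"x":0,"y":0,"z":0,"ax":0,"ay":0,"az":0.05,"hand":5},
  ],
)

```text
clock: 17.45
eef_pos: [534.9, -195.1, 106.3]
tcp_rot: [-3.141, -0.0, 2.337]
contact_force: [-1.3, -1.1, -2.9]
opening: 0.157
grasp_force: 39.8
```

```bash
python3 st.py
```

```text
caddy bottom 27.29345435150387 [ 534.92441912 -195.08724834  106.29345435] [-1.7999e+02 -1.0000e-02  1.3388e+02] [-1.29 -1.07 -2.94] [-0.168  0.24   0.23 ] 17.45
```

The twist torque has risen to 0.23 N·m, so the lugs are on the stop at about 44°, as predicted. I'll back off about 1.5° to free the lugs and lower gently.

Request:
drive_tool(
  plan=[
    {"x":0,"y":0,"z":0,"ax":0,"ay":0,"az":-0.1,"hand":5},
    {"x":0,"y":0,"z":0,"ax":0,"ay":0,"az":-0.25,"hand":5},
    {"x":0,"y":0,"z":0.01,"ax":0,"ay":0,"az":-0.25,"hand":5},
    {"x":0,"y":0,"z":0.02,"ax":0,"ay":0,"az":-0.25,"hand":5},
    {"x":0,"y":0,"z":0.03,"ax":0,"ay":0,"az":-0.25,"hand":5},
    {"x":0,"y":0,"z":0.035,"ax":0,"ay":0,"az":-0.25,"hand":5},
    {"x":0,"y":0,"z":0.035,"ax":0,"ay":0,"az":-0.25,"hand":5},
  ],
)

```text
clock: 18.15
eef_pos: [535.0, -195.0, 104.5]
tcp_rot: [-3.142, -0.0, 2.363]
contact_force: [0.4, -1.1, -3.0]
opening: 0.159
grasp_force: 39.7
```

```bash
python3 st.py
```

```text
caddy bottom 25.519333973890625 [ 535.03743555 -195.0498695   104.51933397] [-180.     -0.    135.37] [ 0.41 -1.06 -3.  ] [-0.035 -0.034 -0.   ] 18.15
```

Free at 25.5 mm, already below ledge height. I'll go on down in small steps.

Request:
drive_tool(
  plan=[
    {"x":0,"y":0,"z":0.01,"ax":0,"ay":0,"az":0,"hand":5},
    {"x":0,"y":0,"z":0.02,"ax":0,"ay":0,"az":0,"hand":5},
    {"x":0,"y":0,"z":0.02,"ax":0,"ay":0,"az":0,"hand":5},
  ],
)

```text
clock: 18.45
eef_pos: [535.0, -195.0, 103.5]
tcp_rot: [-3.142, -0.0, 2.363]
contact_force: [-0.1, -0.3, -3.1]
opening: 0.16
grasp_force: 39.7
```

```bash
python3 st.py
```

```text
caddy bottom 24.502016719959485 [ 535.00812939 -195.01951968  103.50201672] [-1.8000e+02 -1.0000e-02  1.3537e+02] [-0.13 -0.26 -3.1 ] [0.006 0.04  0.065] 18.45
```

Request:
drive_tool(
  plan=[
    {"x":0,"y":0,"z":0.015,"ax":0,"ay":0,"az":0,"hand":5},
    {"x":0,"y":0,"z":0.03,"ax":0,"ay":0,"az":0,"hand":5},
    {"x":0,"y":0,"z":0.045,"ax":0,"ay":0,"az":0,"hand":5},
    {"x":0,"y":0,"z":0.06,"ax":0,"ay":0,"az":0,"hand":5},
    {"x":0,"y":0,"z":0.07,"ax":0,"ay":0,"az":0,"hand":5},
    {"x":0,"y":0,"z":0.07,"ax":0,"ay":0,"az":0,"hand":5},
  ],
)

```text
clock: 19.05
eef_pos: [535.0, -195.0, 100.0]
tcp_rot: [-3.142, -0.0, 2.363]
contact_force: [0.4, 0.2, -3.3]
opening: 0.152
grasp_force: 39.7
```

```bash
python3 st.py
```

```text
caddy bottom 20.994522880661464 [ 534.98905273 -195.04961691   99.99452288] [-1.8000e+02 -1.0000e-02  1.3537e+02] [ 0.37  0.16 -3.33] [ 0.012 -0.039  0.001] 19.05
```

Request:
drive_tool(
  plan=[
    {"x":0,"y":0,"z":0.01,"ax":0,"ay":0,"az":0,"hand":5},
    {"x":0,"y":0,"z":0.01,"ax":0,"ay":0,"az":0,"hand":5},
  ],
)

```text
clock: 19.25
eef_pos: [535.0, -195.1, 99.5]
tcp_rot: [-3.142, -0.0, 2.363]
contact_force: [0.3, 0.6, -2.8]
opening: 0.159
grasp_force: 39.7
```

```bash
python3 st.py
```

```text
caddy bottom 20.527134478248925 [ 535.02572846 -195.06036059   99.52713448] [-180.     -0.    135.37] [ 0.32  0.58 -2.83] [-0.015  0.021  0.017] 19.25
```

Request:
drive_tool(
  plan=[
    {"x":0,"y":0,"z":0.006,"ax":0,"ay":0,"az":0,"hand":5},
    {"x":0,"y":0,"z":0.006,"ax":0,"ay":0,"az":0,"hand":5},
  ],
)

```text
clock: 19.45
eef_pos: [535.0, -195.1, 99.3]
tcp_rot: [-3.142, -0.0, 2.363]
contact_force: [0.4, -0.5, -3.0]
opening: 0.158
grasp_force: 39.7
```

```bash
python3 st.py
```

```text
caddy bottom 20.257746330413326 [ 535.02104676 -195.05625505   99.25774633] [-180.     -0.    135.37] [ 0.4  -0.48 -2.98] [ 0.008 -0.03  -0.021] 19.45
```

Request:
drive_tool(
  plan=[
    {"x":0,"y":0,"z":0.006,"ax":0,"ay":0,"az":0,"hand":5},
    {"x":0,"y":0,"z":0.006,"ax":0,"ay":0,"az":0,"hand":5},
  ],
)

```text
clock: 19.65
eef_pos: [535.1, -195.1, 99.0]
tcp_rot: [3.142, 0.0, 2.363]
contact_force: [0.1, -0.5, -2.9]
opening: 0.154
grasp_force: 39.8
```

```bash
python3 st.py
```

```text
caddy bottom 20.023819691752593 [ 535.06139477 -195.07322273   99.02381969] [180.     0.   135.37] [ 0.1  -0.53 -2.89] [-0.058  0.048  0.008] 19.65
```

Request:
drive_tool(
  plan=[
    {"x":0,"y":0,"z":0.004,"ax":0,"ay":0,"az":0,"hand":5},
    {"x":0,"y":0,"z":0.004,"ax":0,"ay":0,"az":0,"hand":5},
  ],
)

```text
clock: 19.85
eef_pos: [535.1, -195.0, 99.0]
tcp_rot: [3.142, 0.0, 2.363]
contact_force: [-1.6, 0.1, 0.6]
opening: 0.158
grasp_force: 40.3
```

```bash
python3 st.py
```

```text
caddy bottom 19.95680902226397 [ 535.06433402 -195.04894042   98.95680902] [180.     0.   135.37] [-1.62  0.11  0.55] [ 0.032  0.206 -0.017] 19.85
```

The weight is taken at 20.0 mm, so the caddy is home. I'll let go slowly and lift straight up.

Request:
drive_tool(
  plan=[
    {"x":0,"y":0,"z":0,"ax":0,"ay":0,"az":0,"hand":15},
    {"x":0,"y":0,"z":0,"ax":0,"ay":0,"az":0,"hand":17},
    {"x":0,"y":0,"z":0,"ax":0,"ay":0,"az":0,"hand":20},
    {"x":0,"y":0,"z":0,"ax":0,"ay":0,"az":0,"hand":26},
    {"x":0,"y":0,"z":0,"ax":0,"ay":0,"az":0,"hand":34},
    {"x":0,"y":0,"z":0,"ax":0,"ay":0,"az":0,"hand":40},
    {"x":0,"y":0,"z":0,"ax":0,"ay":0,"az":0,"hand":45},
    {"x":0,"y":0,"z":0,"ax":0,"ay":0,"az":0,"hand":45},
  ],
)

```text
clock: 20.65
eef_pos: [535.0, -195.1, 98.8]
tcp_rot: [-3.142, -0.0, 2.363]
contact_force: [0.2, -0.3, 0.5]
opening: 0.527
grasp_force: 0.0
```

Request:
drive_tool(
  plan=[
    {"x":0,"y":0,"z":-0.1,"ax":0,"ay":0,"az":0,"hand":45},
    {"x":0,"y":0,"z":-0.3,"ax":0,"ay":0,"az":0,"hand":45},
    {"x":0,"y":0,"z":-0.7,"ax":0,"ay":0,"az":0,"hand":45},
    {"x":0,"y":0,"z":-1.2,"ax":0,"ay":0,"az":0,"hand":45},
    {"x":0,"y":0,"z":-1.8,"ax":0,"ay":0,"az":0,"hand":45},
    {"x":0,"y":0,"z":-2.2,"ax":0,"ay":0,"az":0,"hand":45},
    {"x":0,"y":0,"z":-2.4,"ax":0,"ay":0,"az":0,"hand":45},
    {"x":0,"y":0,"z":-2.4,"ax":0,"ay":0,"az":0,"hand":45},
  ],
)

```text
clock: 21.45
eef_pos: [535.8, -195.4, 220.6]
tcp_rot: [3.14, 0.003, 2.363]
contact_force: [0.8, -1.0, -0.5]
opening: 0.526
grasp_force: 0.0
```

```bash
python3 st.py
python3 - <<'E'
from h import *
im=imaging.grab_frame('wrist')[:,:,::-1]; cv2.imwrite('pics/w6.png',cv2.convertScaleAbs(im,alpha=1.3))
E
```

```text
caddy bottom 141.5877610169037 [ 535.83334646 -195.35279177  220.58776102] [1.7993e+02 1.6000e-01 1.3537e+02] [ 0.8  -0.97 -0.5 ] [-0.035 -0.036 -0.024] 21.45
```

View pics/w6.png

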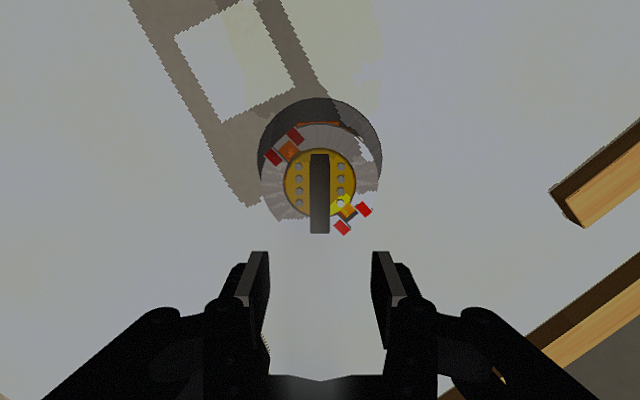

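The caddy (bar from (319,154) to (320,233)) sits upright and centred in the ring, the lugs are out of sight under the flange, and the gripper is clear. One numeric check of the bar before I hand in.

Run:
```python
from h import *
c=imaging.camera_info('wrist'); u=np.array([np.cos(np.radians(135.37)),np.sin(np.radians(135.37)),0]);m=np.array([535.05,-195.05,130])
v=np.array([-u[1],u[0],0]); print(proj(c,[m-25*u+7*v,m-25*u-7*v,m+25*u+7*v-[0,0,40],m+25*u-7*v-[0,0,40]]).round(1))
im=cv2.imread('pics/w6.png').max(axis=2); print([ (v,[300+int(k) for k in np.where(im[v,300:342]<75)[0][[0,-1]]]) for v in (160,228)], im[225:240,320].tolist())
r.sign_off()
```

```text
[[310.4 235.9]
 [330.1 235.9]
 [311.2 155.1]
 [329.3 155.1]]
[(160, [310, 328]), (228, [311, 328])] [66, 66, 68, 70, 69, 69, 66, 65, 96, 166, 159, 155, 153, 151, 150]
the job is handed in; nothing more can be done
```

The caddy is in the ring holder with its lugs lowered into the locking notches at home height (underside 20 mm above the bench). It is upright and released, and the job is handed in, though I haven't seen the judge's verdict.

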